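# Load the zeroing disc into the penetrometer nest with the lifter

### The arm

A 6-joint arm with a two-finger parallel gripper is mounted at the origin on the work surface. World frame = base frame: x ahead of the robot, y to its left, z up, the work surface at z = 0. Lengths are in m, angles in rad, forces in N, time in s.
With the tool pointing down it reaches from about 0.275 to 0.825 m from the base axis. Payload 4.9 kg.
Tool frame: the origin (TCP) lies at the very end of the fingers, on their centre line; the grasp point (between the pads) lies 19 mm behind it; z points along the fingers, y is the line along which they close (so a half turn about z gives the same grasp; the last joint's range is limited). The gripper opens to 85 mm and grips with 20 to 120 N. Pads are 22 mm wide; open, the fingers measure 114 mm over their backs; the gripper's body (76 mm by 85 mm) begins 54 mm behind the grasp point. The pads swing forward as they close: fully open they stand 13 mm farther back than shut.
Start: joints at [-0.134, 0.326, -0.193, 1.052, 0, 1.437], TCP at [0.55, 0, 0.231] pointing down, gripper open.
Joint ranges: [-2.65, 2.65], [-0.97, 1.79], [-1.3, 1.35], [-1.93, 2.1], [-1.47, 1.37], [-3.14, 3.14]. Speed limits (rad/s): [2.57, 2.57, 3.14, 3.14, 3.14, 3.14].

### API

Orientations are given as a unit quaternion [w, x, y, z].
In Python, from workcell import r gives the robot as it stands.
- The arm moves only by the shell command python3 -m jog 'ROWS' [FORCE]. ROWS is JSON, a list of rows, each a list of 3 entries, a list of its own where there are three numbers: the shift along the world's x, y, z in m, then the turn about the world's z in rad, then the opening, from -1 (shut) to 1 (fully open). A call has 1 to 5 rows; each row is the pose to reach, as a shift and turn from the pose commanded when the call began; what a row does not reach only later rows make up. A row lasts 1/8 s, in which the tool goes at most 62.5 mm and 10.7 degrees, less where a joint would pass 70% of its speed; a pose out of reach is approached as far as the arm can. A call with a gripper value outside its range is refused whole. The fingers move at their own pace and stop on an object; FORCE is the grip in N (left out, the last holds). Time passes only in rows, so rows that repeat a pose let the fingers close. It gives the time, the measured TCP pose, the force, the opening and the grip force at its end, in the units of the state.
- r.sense(): the state, without advancing time (a new reading comes with each control period).
- r.snapshot(name): name is "scene" or "side" or "wrist"; returns a dict with "color" (420x560x3 uint8, blue, green, red), "depth" (420x560 float32, m along the optical axis (not along the pixel's ray), 0 where there is no reading), "fx", "fy", "cx", "cy" (pixels), "camera_from_world" (4x4, takes a point from world to camera coordinates). Camera axes: x right, y up, looking along -z (the intrinsics and any distortion apply to the point x, -y, -z); pixel columns grow to the right and rows downward; lengths in m; the calibration is good to about 2 mm. A picture is of the moment at which its call begins.
- r.close_job(): hands the job in; it is judged then, once.
Trained networks look in the newest picture that a camera, given by its name, has taken for a name from the list of things; names that differ only in an ending like _2 or _b are one class to them, and where a whole thing is asked for, a point or a joint stands for the part that bears it (a point fixed in the world has none). Each returns a list of dicts, best first, with "conf" (0 to 1); they miss things now and then, are a little off and sometimes report something else, mostly with a low value. They report only what shows in the picture. A call takes as long as a camera call. They do not tell look-alikes from the thing itself.
- r.search_frame(label, camera): "bbox" ([left, top, right, bottom] in pixels, round what is visible of it).
The state is a dict: "clock": time; "joint_pos": joint angles; "joint_vel": joint speeds; "effort": joint torques, N m; "eef_pos": TCP position; "tcp_rot": TCP orientation; "force": force on the tool from outside, world axes, zero at the start; "ft_torque": the same for the moment, N m; "opening": finger opening in m; "gripper_force": force on a finger pad.
Only numpy, scipy, OpenCV 4.12 (cv2) and the standard library are available. Lean on these libraries where they do the work, as an engineer would, in place of code of your own. Each camera call takes 0.05 s, during which the arm holds its last target. There are 200 camera calls.

### The job

Take the blue flat lifter, slide its tongue under the brass disc on its stand and carry the disc, level and balanced on the tongue, to the nest on the white penetrometer; set it gently on the rails in front of the guides, then push it in with the lifter's shoulder, the orange shoe sliding ahead of it, until it is stopped by both steel stop pins, wherever they are set today, and there press for half a second with about 13 newtons (at least 9, never more than 18). Draw the lifter out, leaving the disc home against the shoe, and lay the lifter flat on the open bench, upright as it lay before. Never touch the disc with the gripper, keep it level all the time, never knock the lifter hard against the penetrometer, and leave the steel disc and the other things alone.

Things in the scene. Friction and masses are not known exactly. Their poses are not given: they have to be found in the camera images.
- lifter: Loose blue lifter, 140 g, flat on the bench. Origin: foot of the shoulder's flat front face, at the underside; x forward along the tongue, z up. Steel tongue x 0 to 58 mm, 20 wide, z 0 to 3. Shoulder block x -12 to 0, 20 wide, z 0 to 38. Handle bar x -112 to -12, 14 wide, z 18 to 38, its rear foot (x -112 to -100) reaching down to z 0.
- lifter_grip (a point): Point on the lifter's handle bar where to grip it from above, across its 14 mm width (fingers closing along the lifter's y): 55 mm behind the shoulder face, 26 mm above the underside, so that the fingertips clear the bench. 70 N keeps it from turning in the fingers. Axes as the lifter's.
- brass_disc: Loose gold-coloured brass disc, 44 mm diameter, 8 mm thick, about 100 g, lying flat on the rails of one of the two stands. Origin: centre of its underside, z up.
- steel_disc: Loose grey steel disc of the same size on the other stand. Not part of the job; leave it.
- stand_a: Fixed stand with the brass disc (may be the left or right one). Origin: centre of its underside; x to its back. Base plate 85 x 64 x 6 mm. Two rails along x, x -32 to 32, 10 mm wide, inner faces at y +-15, top at z 50; the disc lies across them. Open between the rails above z 6 and from the front (-x): the lifter enters there along +x. Lips 4 mm high on the rails at x 26 to 32.
- stand_a_rest (a point): Point midway between stand_a's rails at the level of their tops (50 mm above the bench); the disc's centre starts within 3 mm of it; x points along the rails to the back.
- penetrometer: Fixed white instrument, deck 220 x 180 mm with its top at z 50; origin: centre of its underside; x to its back. Nest on the front of the deck: two rails along x, x -105 to 10, 10 mm wide, inner faces at y +-15, tops at z 74, open between them down to the deck and from the front (-x). 20 mm column at x 75, y -60, with a head 0.25 to 0.30 m up, swung away to y -165.
- nest_entry (a point): Point midway between the nest's rails, at the level of their tops, 50 mm before nest_home: a disc is set down centred here, in front of the guides; x points into the nest, along the rails.
- nest_home (a point): Mid-nest point at rail-top level; x points into the nest. The disc's centre, when it is home against the two stop pins, lies between 8 mm before and 8 mm beyond this point, not known which: the pins are set anew each time. Guide walls 8 mm higher than the rail tops flank it, from 30 mm before to 30 mm beyond, 50 mm apart, with flared mouths 24 mm long before them.
- shoe (a joint): Orange sliding shoe between the rails' inner ends, 20 mm wide, 2 to 18 mm above rail tops. Value 0 to 0.030 m grows as it is pushed inward; at 0 its front face is 2 mm beyond nest_home. It starts at 0 to 0.008. It drags with about 2.5 N (the disc's rubbing on the rails adds about 1 N, a guide more) and stays where left; it is never the end of the travel: the pins are.
- shoe_face (a point): Foot of the shoe's front face, at rail-top level, x into the nest. When the disc touches the shoe its centre is 22 mm before this point. The two fixed steel stop pins (8 mm thick, 14 mm high, red clamps behind them) stand on the rails left and right of the shoe; where the disc meets both of them it stops hard, and the force climbs by several newtons per mm.
- tin_a: Loose bystander: closed metal sample tin, 55 mm diameter, 38 mm high; origin at its underside. Leave it alone.
- tin_b: Loose bystander: closed metal sample tin, 55 mm diameter, 38 mm high; origin at its underside. Leave it alone.
- beaker: Loose bystander: glass beaker, 64 mm diameter, 85 mm high; origin at its underside. Leave it alone.
- needle_box: Loose bystander: wooden needle box 90 x 45 x 22 mm; origin at its underside. Leave it alone.
- marker: Loose bystander: red marker pen, 14 mm thick, 120 mm long; origin at its underside. Leave it alone.
Mind the look-alikes: they are no part of the job. Of the things that look like the lifter, take the one that is farthest to the robot's left at the start.

How it is judged:
By the outcome, as a careful person would: the job done as asked, in the order asked, and still so for the second after the job is handed in, with the robot touching nothing.
It also fails if it takes over 72 s, if anything falls off the work surface, if the arm or the gripper's body presses on something with over 40 N, if the wrist force passes 120 N, or if a joint passes its speed limit or range.

## Working session

There is one attempt and no reset: what is moved stays moved. The work goes in short steps, Python scripts to look and compute and a shell command to move; the robot and the scene stay as the last step left them, time stands still between calls to the robot, and variables do not carry over. Pictures are saved under pics/ and viewed, at most 10 in all, crops included, and the job is handed in when it is done.

```bash
mkdir -p pics; cat > h.py <<'E'
import numpy as np, cv2
from workcell import r
def snap(n):
    s=r.snapshot(n); s['T']=np.linalg.inv(s['camera_from_world']); return s
def pts(s):
    d=s['depth']; v,u=np.indices(d.shape)
    p=np.stack([(u-s['cx'])/s['fx']*d,-(v-s['cy'])/s['fy']*d,-d,np.ones_like(d)],-1)
    P=(p@s['T'].T)[...,:3]; P[d==0]=np.nan; return P
def proj(s,w):
    c=s['camera_from_world']@np.r_[w,1]; return (s['cx']+s['fx']*c[0]/-c[2], s['cy']-s['fy']*c[1]/-c[2])
E
ls; python3 - <<'E'
from h import *
ims=[]
for n in ['scene','side','wrist']:
    s=snap(n); np.savez('s_'+n,**s); P=pts(s)
    print(n,[k for k in s], np.round(s['T'][:3,3],3), s['fx'])
    cv2.imwrite(f'pics/{n}0.png',s['color'])
    for l in ['lifter','brass_disc','steel_disc','stand_a','penetrometer','shoe','tin_a','beaker','needle_box','marker']:
        for b in r.search_frame(l,n):
            if b['conf']<.2: continue
            x0,y0,x1,y1=[int(max(0,q)) for q in b['bbox']]
            u,v=(x0+x1)//2,(y0+y1)//2
            print(l,round(b['conf'],2),(x0,y0,x1,y1),np.round(P[min(v,419),min(u,559)],3))
print(r.sense())
a=[cv2.imread(f'pics/{n}0.png') for n in('scene','side')]
E
```

```text
h.py
pics
scene ['color', 'depth', 'fx', 'fy', 'cx', 'cy', 'camera_from_world', 'T'] [1.102 0.765 0.681] 514.7786613096432
lifter 0.85 (283, 146, 331, 169) [ 0.19  -0.317  0.022]
lifter 0.82 (269, 184, 330, 206) [ 0.349 -0.16   0.015]
lifter 0.61 (262, 218, 319, 263) [0.512 0.009 0.03 ]
brass_disc 0.74 (294, 264, 316, 281) [0.584 0.148 0.059]
brass_disc 0.69 (427, 277, 455, 313) [0.41  0.343 0.036]
brass_disc 0.5 (281, 263, 324, 309) [0.574 0.127 0.004]
steel_disc 0.66 (344, 296, 363, 315) [0.576 0.274 0.055]
steel_disc 0.59 (263, 218, 321, 263) [0.507 0.01  0.028]
steel_disc 0.4 (293, 261, 317, 280) [0.58  0.143 0.058]
stand_a 0.62 (282, 263, 322, 305) [0.572 0.124 0.006]
penetrometer 0.59 (103, 83, 215, 241) [ 0.582 -0.498  0.058]
tin_a 0.93 (189, 295, 217, 329) [0.79  0.103 0.039]
tin_a 0.81 (428, 280, 455, 314) [0.416 0.348 0.038]
tin_a 0.73 (153, 237, 190, 288) [ 0.781 -0.033  0.07 ]
beaker 0.76 (156, 237, 186, 286) [ 0.782 -0.031  0.074]
needle_box 0.86 (230, 162, 264, 178) [ 0.378 -0.362  0.02 ]
marker 0.72 (378, 244, 404, 274) [0.372 0.185 0.013]
marker 0.59 (265, 216, 323, 2
[... 1727 characters left out ...]
: 1.65, 'joint_pos': array([-1.34226760e-01,  3.26166983e-01, -1.92617985e-01,  1.05199069e+00,
        1.17537950e-05,  1.43660060e+00]), 'joint_vel': array([-0.00076039, -0.0013817 , -0.00095156,  0.00149003, -0.00317977,
        0.00036069]), 'effort': array([ 7.36282868e-05, -4.43308282e+01,  2.62755650e+01,  8.80411862e-04,
       -8.86190151e-05,  2.75173471e-05]), 'eef_pos': array([ 5.50013638e-01, -1.50663020e-06,  2.31291991e-01]), 'tcp_rot': array([4.65745637e-06, 7.07117753e-01, 7.07095809e-01, 1.09382816e-05]), 'force': array([-0.33631832, -0.25395513,  0.03096387]), 'ft_torque': array([-0.00984627,  0.02624423,  0.00924434]), 'gripper_force': 0.0, 'opening': 0.08540977043413113}
```

View pics/scene0.png

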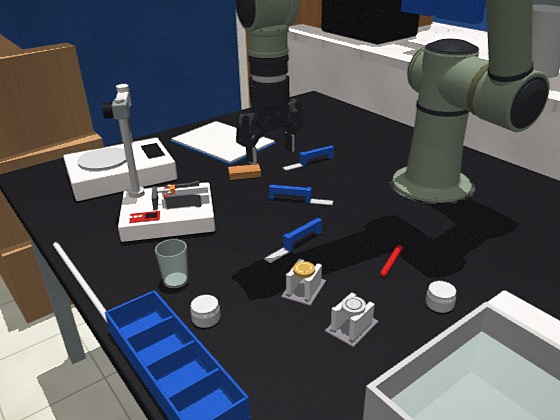

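View pics/side0.png

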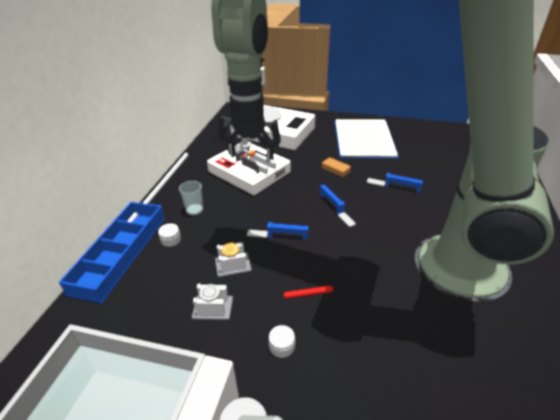

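Lifter candidates in the scene image: (290,240), (300,195) and (307,157). They lie at world y of about 0.01, -0.15 and -0.31. The robot's left is +y, so the one meant is (290,240). I'll confirm it in a crop and measure poses.

```bash
python3 - <<'E'
from h import *
sc=dict(np.load('s_scene.npz')); w=dict(np.load('s_wrist.npz'))
a=cv2.resize(sc['color'][200:320,225:385],(800,600),interpolation=cv2.INTER_CUBIC)
cv2.imwrite('pics/crop1.png',a)
cv2.imwrite('pics/wr1.png',cv2.resize(w['color'],(800,600)))
def rect(Q): 
    (c,sz,an)=cv2.minAreaRect((Q[:,:2]*1000).astype(np.float32)); return np.round(c,1),np.round(sz,1),round(an,1)
for n,s in(('scene',sc),('wrist',w)):
    P=pts(s); B=s['color'].astype(int); blue=(B[...,0]>B[...,2]+60)&(B[...,0]>80)
    x,y,z=P[...,0],P[...,1],P[...,2]
    reg=(np.abs(x-.5)<.15)&(np.abs(y-.01)<.08)
    m=reg&blue&(z>.03)&(z<.045); print(n,'handle',m.sum(),rect(P[m]),np.median(z[m]))
    tng=reg&~blue&(B.min(-1)>90)&(z<.012)&(z>-.006); print('tongue',tng.sum(),rect(P[tng]) if tng.sum()>5 else 0, np.nanmedian(z[tng]))
    reg=(np.abs(x-.575)<.07)&(np.abs(y-.135)<.07)
    m=reg&(z>.056)&(z<.062); print('disc',m.sum(),rect(P[m]),np.median(P[m],0))
    m=reg&(z>.003)&(z<.009)&(B.min(-1)>60); print('base',m.sum(),rect(P[m]))
    m=reg&(z>.047)&(z<.0535)&(B.min(-1)>60); print('rails',m.sum(),rect(P[m]))
    m=(np.abs(z-.05)<.005)&(x>.45)&(x<.9)&(y<-.1)&(y>-.42)&(B.min(-1)>60); print('deck',m.sum(),rect(P[m]) if m.sum()>10 else 0)
    print('bench z',np.nanmedian(z[(np.abs(z)<.02)&(np.abs(x-.5)<.2)&(np.abs(y)<.2)]))
E
```

```text
scene handle 243 (array([463.2,  -4. ]), array([112.5,  21.2]), 6.9) 0.03624961954844308
tongue 185 (array([540.1,  36.9]), array([ 97.2, 103.6]), 1.5) 0.0016116878926928369
disc 218 (array([580. , 138.9]), array([53.1, 40.9]), 30.7) [0.57699937 0.13651338 0.05767175]
base 429 (array([575.8, 135.1]), array([86. , 64.5]), 27.3)
rails 158 (array([575.1, 134. ]), array([65.8, 51.3]), 25.7)
deck 1859 (array([ 665.4, -288.4]), array([186.7, 219.3]), 63.1)
bench z -0.0006768645343959712
wrist handle 1338 (array([460.1,  -5. ]), array([111.6,  19.5]), 6.0) 0.03857145360619535
tongue 837 (array([541.2,  40.1]), array([59.1, 97.5]), 5.9) 0.0036812990323614736
disc 1911 (array([577.4, 135.6]), array([50.7, 47.9]), 26.6) [0.57407722 0.13474126 0.059115  ]
base 1732 (array([572.8, 133.4]), array([85.2, 63.8]), 27.1)
rails 1045 (array([572.7, 133.4]), array([63.9, 50.1]), 27.3)
deck 3376 (array([ 681.1, -252.5]), array([ 99.3, 220.6]), 63.7)
bench z 0.0008369229998053396
```

View pics/crop1.png

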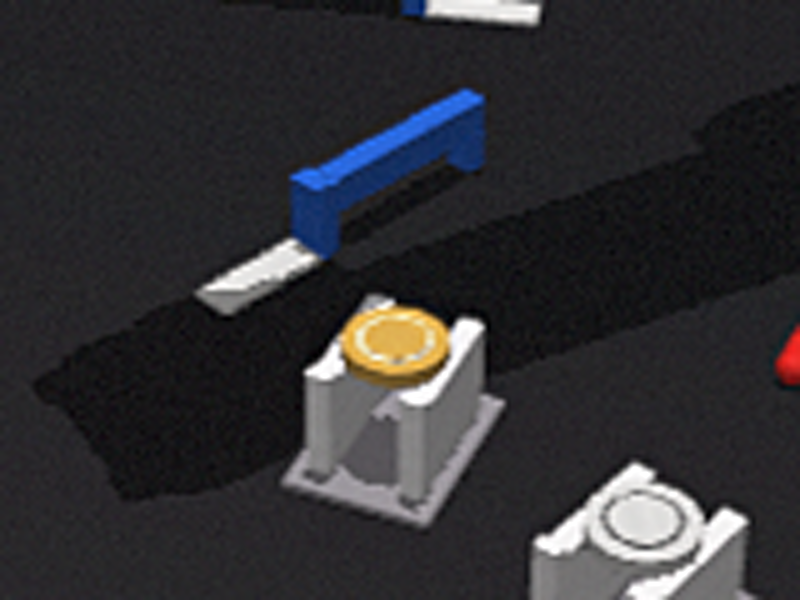

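View pics/wr1.png

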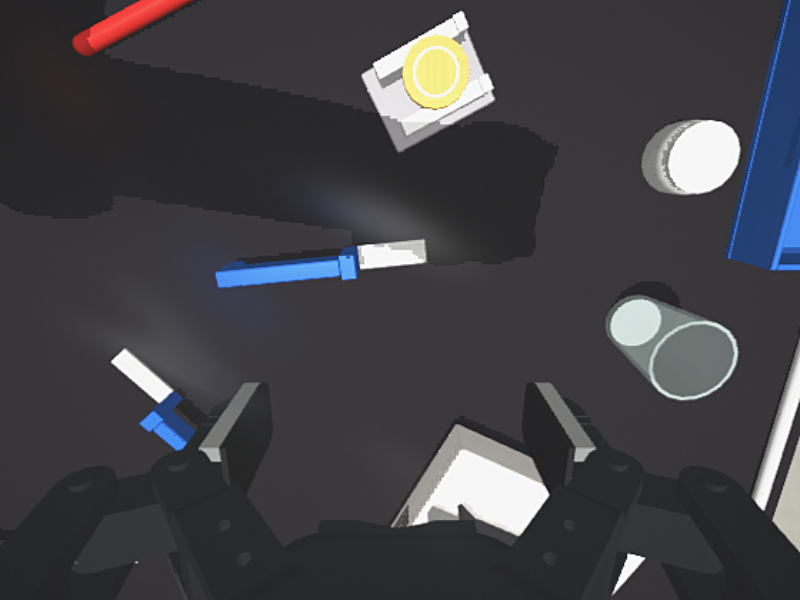

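The crop shows one complete blue lifter, tongue at crop (210-310,250-310), beside the brass disc at crop (395,340). The other two lifters lie farther right, so this is the leftmost. In the wrist picture its tongue tip is at (425,250) and its handle runs to (217,278), heading about 6°. The disc is at (435,72). The stand's lips are at its upper right, so entry is along about +27°.

I'll turn so that the wrist camera leads over the tongue.

```bash
python3 -m jog '[[[-0.02,0,0],-0.18,1],[[-0.04,0,0],-0.36,1],[[-0.06,0,0],-0.54,1],[[-0.08,0,0],-0.72,1],[[-0.09,-0.005,0],-0.9,1]]'; python3 -m jog '[[[0,0,0],-0.18,1],[[0,0,0],-0.36,1],[[0,0,0],-0.5,1],[[0,0,0],-0.566,1],[[0,0,0],-0.566,1]]'
python3 - <<'E'
from h import *
print(r.sense()['joint_pos'])
s=snap('wrist'); np.savez('w2',**s); cv2.imwrite('pics/w2.png',s['color'])
P=pts(s);B=s['color'].astype(int); blue=(B[...,0]>B[...,2]+60)&(B[...,0]>80)
x,y,z=P[...,0],P[...,1],P[...,2]
def rect(Q): 
    (c,sz,an)=cv2.minAreaRect((Q[:,:2]*1000).astype(np.float32)); return np.round(c,1),np.round(sz,1),round(an,1)
reg=(np.abs(x-.5)<.15)&(np.abs(y-.01)<.05)
for nm,m in(('blue',reg&blue&(z>.03)&(z<.05)),('tongue',reg&~blue&(B.min(-1)>110)&(z<.012)&(z>-.006)&(x>.5)&(x<.6))):
    m=cv2.erode(m.astype(np.uint8),np.ones((3,3)))>0
    print(nm,m.sum(),rect(P[m]),np.median(z[m])) if m.sum()>5 else print(nm,m.sum())
E
```

```text
clock: 2.28
eef_pos: [0.459, -0.0048, 0.2314]
tcp_rot: [-0.0, 0.945, 0.327, -0.0]
force: [0.2, -1.3, 0.3]
opening: 0.0851
gripper_force: 0.0
clock: 2.9
eef_pos: [0.4601, -0.005, 0.2314]
tcp_rot: [0.0, 0.999, 0.053, 0.0]
force: [-0.3, -0.3, -0.7]
opening: 0.0855
gripper_force: 0.0
[-1.71523410e-01  1.59646401e-01 -4.13532211e-01  9.97376709e-01
 -2.84682942e-06  2.86445610e+00]
blue 973 (array([460.9,  -5.8]), array([108.1,  16.2]), 5.9) 0.038836831506364855
tongue 740 (array([545.,   3.]), array([54.5, 17.7]), 5.9) 0.003812255781763807
```

View pics/w2.png

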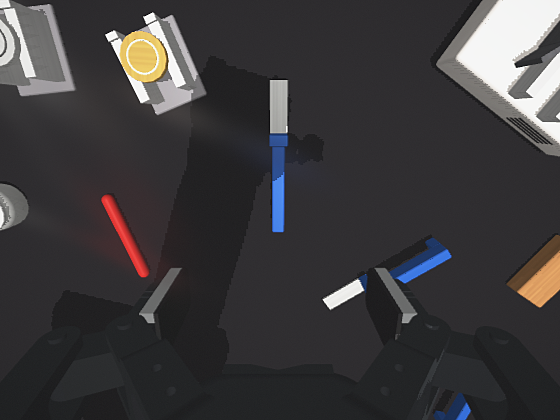

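The wrist view shows the lifter straight ahead at (278,80-232), tongue up, clear on both sides for the fingers. The disc is at (143,55), with the stand's lips at its far end. Descending and gripping.

```bash
python3 -m jog '[[[0,0,-0.06],0,1],[[0.001,-0.0007,-0.12],0,1],[[0.001,-0.0007,-0.17],0,1],[[0.001,-0.0007,-0.21],0,1],[[0.001,-0.0007,-0.2224],0,1]]' 70;  python3 -m jog '[[[0,0,0],0,1],[[0,0,0],0,-0.3],[[0,0,0],0,-1],[[0,0,0],0,-1],[[0,0,0],0,-1]]' 70;  python3 -m jog '[[[0,0,0],0,-1],[[0,0,0],0,-1],[[0,0,0],0,-1],[[0,0,0],0,-1],[[0,0,0],0,-1]]' 70
```

```text
clock: 3.58
eef_pos: [0.4592, -0.0054, 0.0069]
tcp_rot: [-0.0, 0.999, 0.053, -0.002]
force: [0.0, -0.4, 1.1]
opening: 0.0856
gripper_force: 0.0
clock: 4.2
eef_pos: [0.4613, -0.0057, 0.0094]
tcp_rot: [0.0, 0.999, 0.052, 0.0]
force: [-2.4, 2.5, 21.1]
opening: 0.0132
gripper_force: 69.6
clock: 4.82
eef_pos: [0.4613, -0.0057, 0.0094]
tcp_rot: [0.0, 0.999, 0.052, 0.0]
force: [-0.4, 1.1, 5.7]
opening: 0.0131
gripper_force: 68.3
```

```bash
python3 -m jog '[[[0,0,0.01],0,-1],[[0,0,0.04],0,-1],[[-0.01,0.02,0.07],0.12,-1],[[-0.03,0.045,0.08],0.25,-1],[[-0.041,0.062,0.08],0.368,-1]]' 70;  python3 -m jog '[[[0,0,0],0,-1],[[0,0,0],0,-1]]'
python3 - <<'E'
from h import *
q=r.sense();print(q['joint_pos'],q['force'],q['ft_torque'])
s=snap('wrist'); np.savez('w3',**s); cv2.imwrite('pics/w3.png',s['color'])
P=pts(s);B=s['color'].astype(int); blue=(B[...,0]>B[...,2]+60)&(B[...,0]>80)
x,y,z=P[...,0],P[...,1],P[...,2]
def rect(Q): 
    (c,sz,an)=cv2.minAreaRect((Q[:,:2]*1000).astype(np.float32)); return np.round(c,1),np.round(sz,1),round(an,1)
e=lambda m:cv2.erode(m.astype(np.uint8),np.ones((3,3)))>0
c=q['eef_pos']; h=np.radians(27.1); a=(x-c[0])*np.cos(h)+(y-c[1])*np.sin(h); b=-(x-c[0])*np.sin(h)+(y-c[1])*np.cos(h)
gold=(B[...,2]>B[...,0]+50)
for nm,m in(('blue',blue&(z>.1)&(z<.14)&(a<.08)),('tongue',~blue&(z>.07)&(z<.1)&(a<.13)&(np.abs(b)<.02)),('gold',gold&(z>.055)&(z<.065)&(a<.25)),('rails',~gold&(z>.048)&(z<.0525)&(a<.25)&(np.abs(b)<.05)),('base',(z>.004)&(z<.009)&(a<.25)&(a>.1)&(np.abs(b)<.05)&(B.min(-1)>90))):
    m=e(m)
    if m.sum()<5: print(nm,m.sum()); continue
    print(nm,m.sum(),rect(P[m]),'z',np.median(z[m]).round(4),'a',np.round([a[m].min(),a[m].max()],4),'b',np.round([b[m].min(),b[m].max()],4))
    if nm=='tongue':
        for lo,hi in((.055,.065),(.065,.075),(.08,.09),(.095,.105),(.105,.113)):
            k=m&(a>lo)&(a<hi); print(lo,np.round([np.median(b[k]),b[k].min(),b[k].max(),np.median(z[k])],4)) if k.sum() else 0
E
```

```text
clock: 5.45
eef_pos: [0.4194, 0.0571, 0.0901]
tcp_rot: [0.0, 0.972, 0.236, 0.001]
force: [0.9, 0.4, -1.0]
opening: 0.0132
gripper_force: 68.4
clock: 5.7
eef_pos: [0.4205, 0.056, 0.0891]
tcp_rot: [0.0, 0.972, 0.234, 0.0]
force: [0.3, 0.3, -1.6]
opening: 0.0128
gripper_force: 68.5
[-4.17125418e-02  2.64175104e-01 -7.03301525e-01  6.02595568e-01
 -4.15635582e-04  2.62835414e+00] [ 0.33972398  0.30735533 -1.55269757] [ 0.00832999  0.00061183 -0.0219571 ]
blue 6360 (array([429.1,  59.5]), array([92., 19.]), 28.2) z 0.1185 a [-0.0368  0.0552] b [-0.0096  0.0094]
tongue 5424 (array([473.2,  83.2]), array([106.8,  34.8]), 27.4) z 0.0835 a [0.0058 0.1126] b [-0.0174  0.0174]
0.055 [ 0.0002 -0.0094  0.0096  0.0835]
0.065 [-0.0003 -0.0094  0.0097  0.0835]
0.08 [ 0.0002 -0.0095  0.0095  0.0835]
0.095 [ 0.0002 -0.0095  0.0096  0.0836]
0.105 [ 0.0001 -0.0095  0.0094  0.0835]
gold 0
rails 0
base 2142 (array([543.3, 118.2]), array([18.3, 62.5]), 26.8) z 0.0068 a [0.1284 0.1468] b [-0.0318  0.0307]
```

View pics/w3.png

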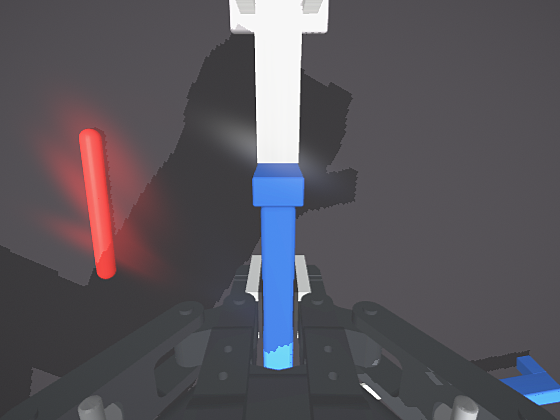

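The view shows the lifter held straight, tongue level, its root at (278,165), pointing at the stand base at (278,15). I'll refine the disc position from the previous picture.

```bash
python3 - <<'E'
from h import *
h=np.radians(27.1); c=np.array([.4205,.056])
for f in('s_wrist','w2','s_scene'):
    s=dict(np.load(f+'.npz'));P=pts(s);B=s['color'].astype(int);x,y,z=P[...,0],P[...,1],P[...,2]
    g=(B[...,2]>B[...,0]+40)&(z>.053)&(z<.063)&(abs(x-.575)<.05)&(abs(y-.135)<.05)
    top=g&(z>np.nanmedian(z[g])-.0015)
    (cx,cy),rad=cv2.minEnclosingCircle((P[top][:,:2]*1000).astype(np.float32))
    a=lambda p:(round((p[0]/1000-c[0])*np.cos(h)+(p[1]/1000-c[1])*np.sin(h),4),round(-(p[0]/1000-c[0])*np.sin(h)+(p[1]/1000-c[1])*np.cos(h),4))
    m=(abs(x-.575)<.07)&(abs(y-.135)<.07)&(z>.004)&(z<.009)&(B.min(-1)>60)
    R=cv2.minAreaRect((P[m][:,:2]*1000).astype(np.float32))
    m2=(abs(x-.575)<.07)&(abs(y-.135)<.07)&(z>.048)&(z<.0535)&(B.min(-1)>60)&~g
    R2=cv2.minAreaRect((P[m2][:,:2]*1000).astype(np.float32))
    print(f,top.sum(),cx,cy,rad,a((cx,cy)),'base',R[1],R[2],a(R[0]),'rails',R2[1],R2[2],a(R2[0]),np.median(z[top]))
E
```

```text
s_wrist 1570 573.995849609375 134.23606872558594 21.79973793029785 (np.float64(0.1723), np.float64(-0.0003)) base (85.20616912841797, 63.757293701171875) 27.059967041015625 (np.float64(0.1709), np.float64(-0.0005)) rails (63.817230224609375, 50.13782501220703) 27.28656005859375 (np.float64(0.1708), np.float64(-0.0004)) 0.05916659491779269
w2 1640 574.2373657226562 134.27662658691406 21.871524810791016 (np.float64(0.1725), np.float64(-0.0004)) base (84.92897033691406, 63.699615478515625) 27.082366943359375 (np.float64(0.1709), np.float64(-0.0007)) rails (64.37303161621094, 51.166751861572266) 27.49579620361328 (np.float64(0.171), np.float64(-0.0003)) 0.05925696292402127
s_scene 215 577.1058959960938 135.6778564453125 22.766735076904297 (np.float64(0.1757), np.float64(-0.0004)) base (85.98237609863281, 64.51206970214844) 27.339982986450195 (np.float64(0.1742), np.float64(-0.0004)) rails (65.7626953125, 51.34440994262695) 25.61212921142578 (np.float64(0.1731), np.float64(-0.001)) 0.05765571244262613
```

```bash
python3 -m jog '[[[0,0,-0.012],0,-1],[[0.0002,-0.0004,-0.03],0,-1],[[0.0002,-0.0004,-0.0376],0,-1],[[0.0002,-0.0004,-0.0376],0,-1]]'; python3 -m jog '[[[0.0178,0.0091,0],0,-1],[[0.0356,0.0182,0],0,-1],[[0.0534,0.0273,0],0,-1],[[0.0712,0.0365,0],0,-1],[[0.0814,0.0416,0],0,-1]]'; python3 -m jog '[[[0,0,0],0,-1],[[0,0,0],0,-1]]'
python3 - <<'E'
from h import *
s=snap('wrist'); np.savez('w4',**s); cv2.imwrite('pics/w4.png',s['color'])
P=pts(s);B=s['color'].astype(int);x,y,z=P[...,0],P[...,1],P[...,2]
c=r.sense()['eef_pos'];h=np.radians(27.1); a=(x-c[0])*np.cos(h)+(y-c[1])*np.sin(h); b=-(x-c[0])*np.sin(h)+(y-c[1])*np.cos(h)
g=(B[...,2]>B[...,0]+40)&(z>.053)&(z<.065)
Q=(np.stack([a[g],b[g]],-1)*1000).astype(np.float32); print(g.sum(),cv2.minEnclosingCircle(Q),np.median(z[g]))
bl=(B[...,0]>B[...,2]+60)&(z>.075)&(z<.09)&(abs(b)<.012); print(a[bl].max(),np.median(z[bl]))
E
```

```text
clock: 6.25
eef_pos: [0.4195, 0.0557, 0.0504]
tcp_rot: [-0.0, 0.972, 0.234, -0.001]
force: [0.4, 0.6, -2.0]
opening: 0.0129
gripper_force: 68.5
clock: 6.88
eef_pos: [0.5029, 0.0978, 0.0517]
tcp_rot: [0.0, 0.972, 0.234, 0.001]
force: [0.9, -1.0, -1.1]
opening: 0.0127
gripper_force: 68.5
clock: 7.12
eef_pos: [0.5006, 0.0973, 0.0511]
tcp_rot: [-0.0, 0.972, 0.234, -0.001]
force: [-1.1, -0.1, -1.6]
opening: 0.0127
gripper_force: 68.5
8039 ((82.73751831054688, -0.5961024165153503), 22.07295036315918) 0.0590979248094983
0.055234724921479295 0.0803782241077325
```

View pics/w4.png

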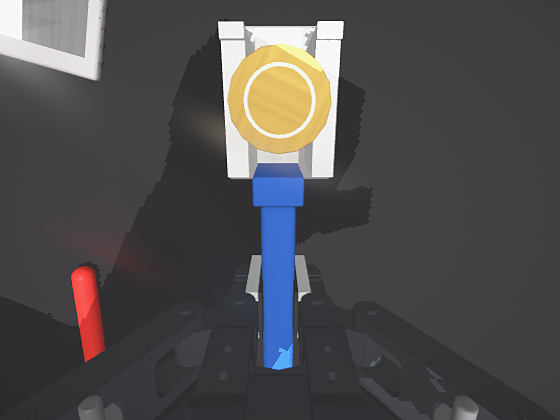

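The view shows the disc at (279,98), centred over the tongue between the rails, with the shoulder just behind it. The disc centre is at lifter x of about 27.5 mm. Lifting.

```bash
python3 -m jog '[[[0,0,0.003],0,-1],[[0,0,0.006],0,-1],[[0,0,0.009],0,-1],[[0,0,0.014],0,-1],[[0,0,0.022],0,-1]]'; python3 -m jog '[[[0,0,0.012],0,-1],[[0,0,0.026],0,-1],[[0,0,0.040],0,-1],[[0,0,0.050],0,-1],[[0,0,0.055],0,-1]]'
python3 - <<'E'
from h import *
s=snap('wrist'); np.savez('w5',**s); cv2.imwrite('pics/w5.png',s['color'])
P=pts(s);B=s['color'].astype(int);x,y,z=P[...,0],P[...,1],P[...,2]
q=r.sense();c=q['eef_pos'];print(c,q['force']);h=np.radians(27.1); a=(x-c[0])*np.cos(h)+(y-c[1])*np.sin(h); b=-(x-c[0])*np.sin(h)+(y-c[1])*np.cos(h)
g=(B[...,2]>B[...,0]+40)&(z>.1)
Q=(np.stack([a[g],b[g]],-1)*1000).astype(np.float32); print(g.sum(),cv2.minEnclosingCircle(Q),np.median(z[g]))
A=np.c_[a[g],b[g],np.ones(g.sum())]; print('slope',np.linalg.lstsq(A,z[g],rcond=None)[0])
# penetrometer measures from scene
s=snap('scene');np.savez('sc5',**s);cv2.imwrite('pics/sc5.png',cv2.resize(s['color'][150:270,95:255],(800,600),interpolation=cv2.INTER_CUBIC))
for b in r.search_frame('shoe','scene'): print(b)
for f in('sc5','s_scene'):
  s=dict(np.load(f+'.npz'));P=pts(s);B=s['color'].astype(int);x,y,z=P[...,0],P[...,1],P[...,2]
  m=(abs(z-.05)<.003)&(x>.45)&(x<.9)&(y<-.1)&(y>-.42)&(B.min(-1)>60); R=cv2.minAreaRect((P[m][:,:2]*1000).astype(np.float32)); print(R)
E
```

```text
clock: 7.8
eef_pos: [0.5013, 0.0975, 0.0735]
tcp_rot: [-0.0, 0.972, 0.234, -0.0]
force: [0.7, 0.5, -2.1]
opening: 0.0128
gripper_force: 68.4
clock: 8.43
eef_pos: [0.502, 0.0975, 0.1292]
tcp_rot: [0.0, 0.972, 0.234, 0.001]
force: [-0.5, 1.2, -2.1]
opening: 0.0132
gripper_force: 68.4
[0.50214296 0.09754736 0.12940275] [ 0.14363692  0.12119202 -1.92071684]
7319 ((56.13874816894531, 17.94947624206543), 53.21100997924805) 0.13172810425180045
slope [-0.0373525   0.02813691  0.13487562]
{'bbox': [159.5, 185.1, 174.8, 192.3], 'conf': 0.52}
((665.11669921875, -287.92828369140625), (184.1866912841797, 219.9309539794922), 62.12783432006836)
((665.4247436523438, -287.2269592285156), (182.75689697265625, 218.83375549316406), 62.8560791015625)
```

View pics/sc5.png

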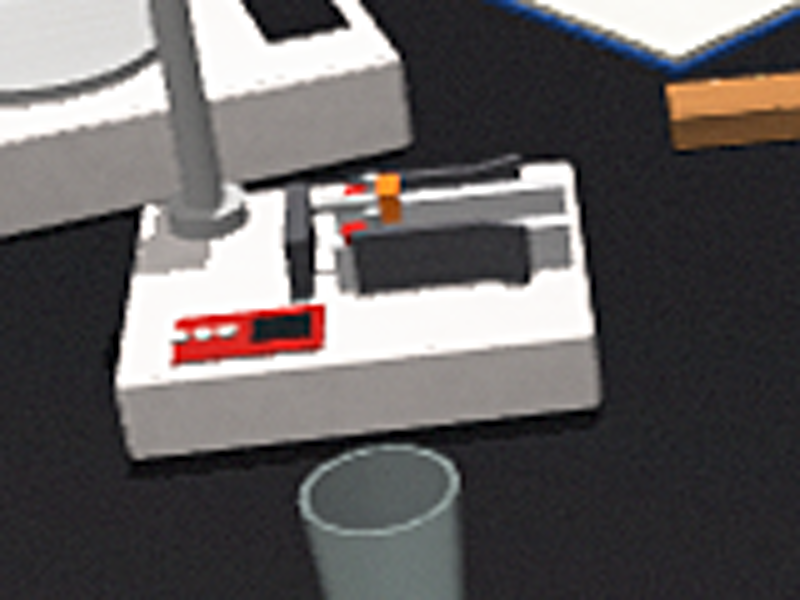

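The scene crop shows the nest: guides at (440,260), shoe orange at (388,195), red clamps at (355,188) and (355,232). The column is at the back, and the open front is at the right, (570,240). Carrying the disc there gently.

```bash
python3 -m jog '[[[-0.001,-0.006,0],-0.02,-1],[[-0.002,-0.020,0],-0.06,-1],[[-0.004,-0.040,0],-0.13,-1],[[-0.006,-0.063,0],-0.21,-1],[[-0.008,-0.088,0],-0.29,-1]]'; python3 -m jog '[[[-0.002,-0.025,0],-0.08,-1],[[-0.004,-0.05,0],-0.16,-1],[[-0.006,-0.075,0],-0.24,-1],[[-0.008,-0.1,0],-0.32,-1],[[-0.009,-0.125,0],-0.4,-1]]'; python3 -m jog '[[[-0.001,-0.023,0],-0.075,-1],[[-0.002,-0.043,0],-0.14,-1],[[-0.003,-0.06,0],-0.19,-1],[[-0.004,-0.073,0],-0.23,-1],[[-0.004,-0.081,0],-0.253,-1]]';python3 -m jog '[[[0,0,0],0,-1],[[0,0,0],0,-1]]'
cat > m.py <<'E'
from h import *
import sys
s=snap('wrist'); np.savez(sys.argv[1],**s); cv2.imwrite(f'pics/{sys.argv[1]}.png',s['color'])
q=r.sense();c=q['eef_pos'];print(np.round(c,4),q['joint_pos'][5],q['force'])
t=q['tcp_rot'];h=2*np.arctan2(t[2],t[1]);print('heading',np.degrees(h))
P=pts(s);B=s['color'].astype(int);x,y,z=P[...,0],P[...,1],P[...,2]
a=(x-c[0])*np.cos(h)+(y-c[1])*np.sin(h); b=-(x-c[0])*np.sin(h)+(y-c[1])*np.cos(h)
A=np.stack([a,b],-1)
hue=cv2.cvtColor(s['color'],cv2.COLOR_BGR2HSV)
E
cat > m1.py <<'E'
from m import *
g=(hue[...,0]>14)&(hue[...,0]<35)&(hue[...,1]>80)&(a>.05)&(a<.12)&(abs(b)<.03)
print('disc',g.sum(),cv2.minEnclosingCircle((A[g]*1000).astype(np.float32)),np.median(z[g]))
K=np.c_[a[g],b[g],np.ones(g.sum())]; print('slope',np.linalg.lstsq(K,z[g],rcond=None)[0])
def show(n,m):
    if m.sum()<20: return print(n,m.sum())
    R=cv2.minAreaRect((A[m]*1000).astype(np.float32)); print(n,m.sum(),np.round(R[0],1),np.round(R[1],1),round(R[2],1),'a',a[m].min().round(4),a[m].max().round(4),'b',b[m].min().round(4),b[m].max().round(4),'z',np.median(z[m]).round(4))
far=(a<.45)&(a>.12)&(abs(b)<.12)
show('deck',far&(abs(z-.0507)<.003)&(B.min(-1)>60))
show('rails',(a>.08)&far&(abs(z-.075)<.003)&(abs(b)<.04))
show('walls',(a>.08)&far&(abs(z-.083)<.003)&(abs(b)<.06))
show('orange',far&(hue[...,0]<18)&(hue[...,0]>6)&(hue[...,1]>150)&(z>.085))
show('red',far&((hue[...,0]<6)|(hue[...,0]>174))&(hue[...,1]>150)&(z>.07))
show('pins',far&(z>.0855)&(z<.094)&(abs(b)<.03))
E
python3 m1.py w6
```

```text
clock: 9.2
eef_pos: [0.4932, 0.008, 0.128]
tcp_rot: [0.0, 0.996, 0.089, -0.0]
force: [0.4, -0.2, -1.2]
opening: 0.0127
gripper_force: 68.3
clock: 9.82
eef_pos: [0.4838, -0.1171, 0.128]
tcp_rot: [0.0, 0.994, -0.111, -0.0]
force: [0.9, 0.8, -2.0]
opening: 0.0127
gripper_force: 68.3
clock: 10.45
eef_pos: [0.4805, -0.1971, 0.1282]
tcp_rot: [-0.0, 0.972, -0.234, -0.0]
force: [-0.8, -1.0, -2.6]
opening: 0.0125
gripper_force: 68.4
clock: 10.7
eef_pos: [0.4806, -0.1959, 0.1282]
tcp_rot: [-0.0, 0.973, -0.233, -0.0]
force: [-0.9, 0.7, -2.3]
opening: 0.0129
gripper_force: 68.4
[ 0.4805 -0.1959  0.1282] 3.0814354113372158 [-0.70215142 -0.58866954 -3.15397497]
heading -26.89117529887412
disc 7352 ((78.67341613769531, 1.5679343938827515), 38.96337127685547) 0.1306239324040102
slope [ 0.08105927 -0.03251906  0.12350446]
deck 8409 [132.8  -2.1] [178.9  25.6] 90.0 a 0.12 0.1456 b -0.0915 0.0874 z 0.0508
rails 1547 [129.3  -1.5] [77.  18.5] 90.0 a 0.12 0.1386 b -0.04 0.037 z 0.0748
walls 680 [128.7  -2.1] [78.9 14.8] 89.9 a 0.1213 0.1362 b -0.0416 0.0373 z 0.0827
orange 0
red 0
pins 0
```

View pics/w6.png

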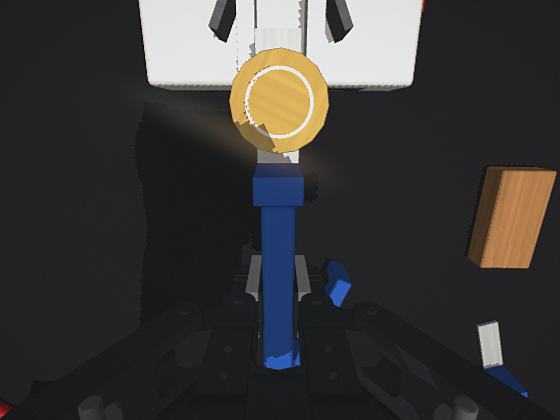

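```bash
python3 - <<'E'
from h import *
s=dict(np.load('w6.npz'));P=pts(s);B=s['color'].astype(int);x,y,z=P[...,0],P[...,1],P[...,2]
c=[.4805,-.1959];h=np.radians(-26.89);a=(x-c[0])*np.cos(h)+(y-c[1])*np.sin(h); b=-(x-c[0])*np.sin(h)+(y-c[1])*np.cos(h)
def st(n,m):
    print(n,m.sum(),np.percentile(a[m],[0,1,5,95,100]).round(4),np.percentile(b[m],[0,1,50,99,100]).round(4),np.median(z[m]).round(4))
base=(abs(b)<.12)&(a>.07)&(a<.16)
st('deck',base&(abs(z-.0508)<.0015)&(B.min(-1)>60))
for sg in(1,-1):
    st('rail%d'%sg,base&(abs(z-.0748)<.0015)&(sg*b>.008)&(sg*b<.03)&~((abs(a-.083)<.026)&(abs(b)<.026)))
    st('wall%d'%sg,base&(abs(z-.0827)<.0015)&(sg*b>.02)&(sg*b<.06))
for lo in np.arange(.11,.146,.004):
    k=base&(abs(a-lo)<.002); 
    w=k&(abs(z-.0827)<.002); rl=k&(abs(z-.0748)<.0015)
    f=lambda m:np.round([b[m&(b<0)].min(),b[m&(b<0)].max(),b[m&(b>0)].min(),b[m&(b>0)].max()],4) if (m&(b<0)).sum() and (m&(b>0)).sum() else None
    print(round(lo,3),'wall',f(w),'rail',f(rl))
g=(a>.05)&(a<.11)&(abs(b)<.025)&(abs(z-.1305)<.002); print('disc',cv2.minAreaRect((np.stack([a[g],b[g]],-1)*1000).astype(np.float32)),cv2.minEnclosingCircle((np.stack([a[g],b[g]],-1)*1000).astype(np.float32)))
K=np.c_[a[g],b[g],np.ones(g.sum())]; print('slope',np.linalg.lstsq(K,z[g],rcond=None)[0])
t=(abs(z-.1225)<.0015)&(abs(b)<.014)&(a<.13); st('tongue',t)
E
```

```text
deck 14684 [0.0956 0.0974 0.0998 0.1433 0.1456] [-0.0908 -0.0889 -0.0026  0.0851  0.0869] 0.0508
rail1 1000 [0.1091 0.1094 0.1109 0.1368 0.1382] [0.0129 0.013  0.0182 0.0283 0.0299] 0.0748
wall1 302 [0.1215 0.122  0.1228 0.135  0.1356] [0.0268 0.0274 0.0321 0.0369 0.0374] 0.0827
rail-1 1028 [0.1007 0.1035 0.1098 0.1368 0.1381] [-0.03   -0.027  -0.0221 -0.017  -0.0169] 0.0748
wall-1 313 [0.1213 0.1217 0.1227 0.1351 0.1357] [-0.0415 -0.0409 -0.036  -0.0312 -0.0303] 0.0827
0.11 wall None rail [-0.027  -0.017   0.0131  0.0227]
0.114 wall None rail [-0.0268 -0.017   0.013   0.0231]
0.118 wall None rail [-0.0268 -0.0169  0.013   0.0228]
0.122 wall [-0.0415 -0.0359  0.0316  0.0373] rail [-0.0406 -0.0172  0.0129  0.0371]
0.126 wall [-0.041  -0.0341  0.0301  0.0374] rail [-0.0358 -0.017   0.0129  0.032 ]
0.13 wall [-0.0392 -0.0325  0.0281  0.0355] rail [-0.034  -0.017   0.0132  0.0297]
0.134 wall [-0.0372 -0.0303  0.0266  0.0334] rail [-0.032  -0.017   0.0131  0.0283]
0.138 wall None rail [-0.0305 -0.0173  0.013   0.0263]
0.142 wall None rail None
disc ((79.51129913330078, -1.082427978515625), (49.26576232910156, 43.70194625854492), 0.6066723465919495) ((78.65570068359375, -0.5926470160484314), 25.495479583740234)
slope [-0.00452533  0.00531692  0.13100758]
tongue 1448 [0.0549 0.0551 0.0558 0.1126 0.1133] [-0.0105 -0.0104 -0.0004  0.0093  0.0095] 0.1223
```

The disc rides level. The rails' centre line is at b = -2.0 mm and the flare mouth at a = 121 mm, so home is at a = 175 and entry at a = 125. I'll move over entry and come down to about 6 mm above the rails.

```bash
python3 -m jog '[[[0.004,-0.0022,0],0,-1],[[0.013,-0.0075,0],0,-1],[[0.025,-0.014,0],0,-1],[[0.034,-0.019,0],0,-1],[[0.0374,-0.0209,0],0,-1]]'; python3 -m jog '[[[0,0,-0.004],0,-1],[[0,0,-0.014],0,-1],[[0,0,-0.027],0,-1],[[0,0,-0.037],0,-1],[[0,0,-0.041],0,-1]]';python3 -m jog '[[[0,0,0],0,-1],[[0,0,0],0,-1]]'
cat > m2.py <<'E'
from m import *
zt=float(sys.argv[2])
for sg in(-1,1):
    m=(abs(z-.0748)<.0015)&(sg*b>.008)&(sg*b<.03)&(a<.19)&(a>.03); print('rail',sg,m.sum(),np.percentile(b[m],[1,5,95,99]).round(4) if m.sum() else 0)
    m=(abs(z-.0827)<.0015)&(sg*b>.022)&(sg*b<.06)&(a<.2)&(a>.03); print('wall',sg,m.sum(),np.percentile(a[m],[0,1,99,100]).round(4) if m.sum() else 0)
g=(a>.05)&(a<.125)&(abs(b)<.026)&(abs(z-zt)<.002)&(hue[...,0]>10)&(hue[...,0]<40)
Q=(np.stack([a[g],b[g]],-1)*1000).astype(np.float32);
print('disc',g.sum(),Q.min(0),Q.max(0),np.median(z[g]))
K=np.c_[a[g],b[g],np.ones(g.sum())]; print('slope',np.linalg.lstsq(K,z[g],rcond=None)[0])
o=(hue[...,0]<14)&(hue[...,0]>4)&(hue[...,1]>170)&(z>.08)&(abs(b)<.02)&(a>.08); print('shoe',o.sum(),np.percentile(a[o],[0,5]) if o.sum() else 0)
E
python3 m2.py w7 0.0895
```

```text
clock: 11.38
eef_pos: [0.5189, -0.2179, 0.1281]
tcp_rot: [0.0, 0.972, -0.233, 0.0]
force: [-1.0, 0.6, -2.9]
opening: 0.0129
gripper_force: 68.4
clock: 12.0
eef_pos: [0.5173, -0.217, 0.0861]
tcp_rot: [-0.0, 0.972, -0.233, -0.001]
force: [-0.6, 0.1, -3.0]
opening: 0.0131
gripper_force: 68.4
clock: 12.25
eef_pos: [0.5183, -0.2175, 0.0876]
tcp_rot: [0.0, 0.972, -0.233, 0.0]
force: [-0.1, -1.3, -2.6]
opening: 0.0129
gripper_force: 68.4
[ 0.5184 -0.2176  0.0877] 3.0830579516206007 [ 0.24465796 -0.09902018 -1.87078935]
heading -26.94034210209265
rail -1 2110 [-0.0277 -0.0248 -0.0155 -0.0149]
wall -1 1497 [0.0781 0.079  0.1228 0.1232]
rail 1 2484 [0.0152 0.0158 0.025  0.0271]
wall 1 1487 [0.0781 0.0794 0.1228 0.1232]
disc 7373 [ 60.49093  -22.797106] [104.01306   20.781199] 0.09009171468066834
slope [-0.00292412  0.00666599  0.09032088]
shoe 0 0
```

View pics/w7.png

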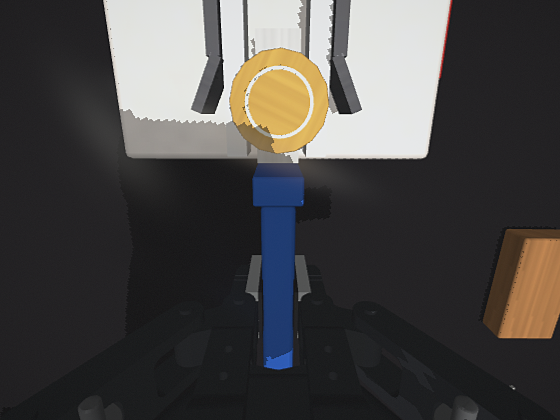

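The disc at (279,98) is centred between the rails and flares, right at entry. Setting it down slowly.

```bash
python3 -m jog '[[[0,0,-0.003],0,-1],[[0,0,-0.005],0,-1],[[0,0,-0.0065],0,-1],[[0,0,-0.0075],0,-1],[[0,0,-0.0085],0,-1]]'; python3 -m jog '[[[0,0,-0.0005],0,-1],[[0,0,-0.0005],0,-1],[[0,0,-0.0005],0,-1]]'; python3 m2.py w8 0.083
```

```text
clock: 12.92
eef_pos: [0.5182, -0.2175, 0.0789]
tcp_rot: [0.0, 0.972, -0.233, 0.0]
force: [-0.3, 0.8, -1.4]
opening: 0.0132
gripper_force: 68.4
clock: 13.3
eef_pos: [0.5181, -0.2174, 0.0783]
tcp_rot: [0.0, 0.972, -0.233, 0.0]
force: [0.0, -0.8, -2.0]
opening: 0.013
gripper_force: 68.4
[ 0.5181 -0.2174  0.0783] 3.0830459697513954 [-0.48748558 -0.40863054 -1.83231854]
heading -26.939267835499777
rail -1 2457 [-0.0274 -0.0247 -0.0153 -0.0098]
wall -1 1614 [0.0781 0.0794 0.1201 0.1206]
rail 1 2866 [0.015  0.0156 0.0249 0.0268]
wall 1 1560 [0.0785 0.0797 0.12   0.1206]
disc 7789 [ 60.377003 -24.904686] [120.308495  20.89298 ] 0.08306951539316287
slope [-0.00178218  0.00133493  0.08322015]
shoe 0 0
```

```bash
python3 -m jog '[[[0.0018,-0.0009,0],0,-1],[[0.0045,-0.0023,0],0,-1],[[0.0071,-0.0036,0],0,-1],[[0.0107,-0.0054,0],0,-1],[[0.0143,-0.0072,0],0,-1]]'; python3 -m jog '[[[0.0036,-0.0018,0],0,-1],[[0.0071,-0.0036,0],0,-1],[[0.0107,-0.0054,0],0,-1],[[0.0143,-0.0072,0],0,-1],[[0.0178,-0.0091,0],0,-1]]'; python3 -m jog '[[[0,0,0],0,-1],[[0,0,0],0,-1]]'; python3 m2.py w9 0.083
```

```text
clock: 13.98
eef_pos: [0.5326, -0.2247, 0.0782]
tcp_rot: [-0.0, 0.972, -0.233, -0.0]
force: [0.0, 0.3, -1.3]
opening: 0.013
gripper_force: 68.5
clock: 14.6
eef_pos: [0.5504, -0.2338, 0.0782]
tcp_rot: [-0.0, 0.972, -0.233, 0.0]
force: [-1.1, 1.2, -2.1]
opening: 0.0131
gripper_force: 68.5
clock: 14.85
eef_pos: [0.5502, -0.2338, 0.0783]
tcp_rot: [0.0, 0.972, -0.233, 0.0]
force: [-0.2, -0.5, -0.4]
opening: 0.0132
gripper_force: 68.5
[ 0.5502 -0.2338  0.0783] 3.086646494548673 [ 0.51484206  0.78470656 -3.13028378]
heading -26.942344565481573
rail -1 2644 [-0.0251 -0.0247 -0.0153 -0.0148]
wall -1 2852 [0.0422 0.0443 0.1199 0.1208]
rail 1 3669 [0.015  0.0155 0.0249 0.0252]
wall 1 2697 [0.0423 0.0444 0.12   0.1207]
disc 7859 [ 56.348778 -25.014553] [118.986145  25.980238] 0.0830967308093426
slope [-0.00215212  0.00046056  0.08325558]
shoe 312 [0.10219049 0.10229658]
```

View pics/w9.png

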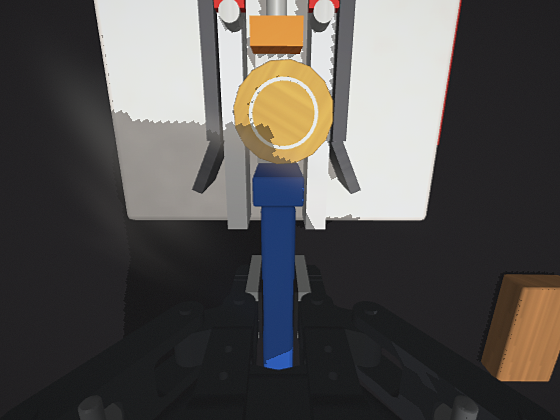

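The view shows the disc at (284,112), about 3 mm right of centre. The shoe is at (277,35), with the pins at (229,10) and (323,10). I'll predict the stop from this picture.

```bash
python3 - <<'E'
from h import *
s=dict(np.load('w9.npz'));P=pts(s);x,y,z=P[...,0],P[...,1],P[...,2]
c=[.5502,-.2338];h=np.radians(-26.94);a=(x-c[0])*np.cos(h)+(y-c[1])*np.sin(h); b=-(x-c[0])*np.sin(h)+(y-c[1])*np.cos(h)
for u in((214,244),(308,338)):
    A,B,Z=[q[0:40,u[0]:u[1]] for q in(a,b,z)]
    m=(abs(Z-.0885)<.003); print(m.sum(),np.median(Z[m]),A[m].min(),A[m].max(),B[m].min(),B[m].max())
hue=cv2.cvtColor(s['color'],cv2.COLOR_BGR2HSV)
g=(hue[...,0]>14)&(hue[...,0]<40)&(hue[...,1]>60)&(abs(z-.083)<.0025)&(a>.05)&(a<.102)&(abs(b)<.03)
g=cv2.morphologyEx(g.astype(np.uint8),cv2.MORPH_OPEN,np.ones((5,5)))>0
Q=np.stack([a[g],b[g]],-1)*1000;print(Q.min(0),Q.max(0))
E
```

```text
450 0.08874555824360507 0.11074704922879705 0.118846457396993 0.01395225612264469 0.022165351947677582
443 0.08868214825566534 0.11069292608637055 0.1187433080723973 -0.02209651286343354 -0.01395972910754769
[ 56.29215441 -24.98099346] [99.46386157 18.47775467]
```

```bash
python3 -m jog '[[[0.0033,-0.0012,0],0,-1],[[0.0067,-0.0023,0],0,-1],[[0.0103,-0.0030,0],0,-1],[[0.0136,-0.0041,0],0,-1],[[0.0136,-0.0041,0],0,-1]]'
cat > m3.py <<'E'
from m import *
g=(hue[...,0]>14)&(hue[...,0]<40)&(hue[...,1]>60)&(abs(z-.083)<.0025)&(a>.05)&(a<.102)&(abs(b)<.03)
g=cv2.morphologyEx(g.astype(np.uint8),cv2.MORPH_OPEN,np.ones((5,5)))>0
Q=np.stack([a[g],b[g]],-1)*1000;print('disc',Q.min(0),Q.max(0),(Q.min(0)+Q.max(0))/2)
for sg in(-1,1):
    m=(abs(z-.0887)<.0015)&(abs(sg*b-.018)<.008)&(a>.08)&(a<.125); print('pin',m.sum(),np.percentile(a[m],[1,99]) if m.sum() else 0,np.percentile(b[m],[1,99]) if m.sum() else 0)
    m=(abs(z-.0748)<.0015)&(sg*b>.008)&(sg*b<.03)&(a<.19)&(a>.03); print('rail',sg,m.sum(),np.percentile(b[m],[1,5,95,99]).round(4) if m.sum() else 0)
o=(hue[...,0]<14)&(hue[...,0]>4)&(hue[...,1]>170)&(z>.08)&(abs(b)<.02)&(a>.08); print('shoe',o.sum(),np.percentile(a[o],[0,5]) if o.sum() else 0)
print('push',-(q['force'][0]*np.cos(h)+q['force'][1]*np.sin(h)),'lat',-q['force'][0]*np.sin(h)+q['force'][1]*np.cos(h),q['ft_torque'])
E
python3 m3.py w10
```

```text
clock: 15.52
eef_pos: [0.5628, -0.2372, 0.078]
tcp_rot: [-0.0, 0.973, -0.233, -0.001]
force: [-4.3, 2.7, 2.3]
opening: 0.0128
gripper_force: 69.0
[ 0.5628 -0.2372  0.078 ] 3.0920839159321845 [-4.35270093  2.27635348  0.24493631]
heading -26.936119871536814
disc [ 55.33671446 -26.34729055] [98.60542144 16.79423889] [76.97106795 -4.77652583]
pin 382 [0.09835468 0.10593039] [-0.02442058 -0.01138984]
rail -1 2250 [-0.0277 -0.0275 -0.018  -0.0173]
pin 372 [0.0983946  0.10597785] [0.01163812 0.01903587]
rail 1 2982 [0.0124 0.0129 0.0222 0.0226]
shoe 243 [0.09840108 0.09870106]
push 4.911666575985142 lat 0.057637076457448755 [ 0.40019615  0.85581795 -0.06378574]
```

```bash
python3 -m jog '[[[0.0009,-0.0005,0],0,-1],[[0.0018,-0.0009,0],0,-1],[[0.0027,-0.0014,0],0,-1],[[0.0036,-0.0018,0],0,-1],[[0.0045,-0.0023,0],0,-1]]'; python3 m3.py w11
```

```text
clock: 16.2
eef_pos: [0.5673, -0.2395, 0.078]
tcp_rot: [-0.0, 0.972, -0.233, -0.001]
force: [-6.3, 2.9, 0.3]
opening: 0.0126
gripper_force: 68.7
[ 0.5673 -0.2395  0.078 ] 3.0924155289973205 [-5.02683983  2.69132422 -0.29280812]
heading -26.93738965078299
disc [ 55.39307914 -26.20905588] [98.26895965 16.75495795] [76.8310194  -4.72704897]
pin 367 [0.09334064 0.1009429 ] [-0.02436151 -0.01099787]
rail -1 2048 [-0.0277 -0.0275 -0.018  -0.0174]
pin 364 [0.09331241 0.10110334] [0.01145271 0.0190413 ]
rail 1 2797 [0.0123 0.013  0.0222 0.0225]
shoe 226 [0.098572   0.09865416]
push 5.700652713544963 lat 0.12207941157267221 [0.65262073 1.06540246 0.03511715]
```

```bash
python3 -m jog '[[[0.0005,-0.0002,0],0,-1],[[0.0009,-0.0004,0],0,-1],[[0.0013,-0.0007,0],0,-1],[[0.0013,-0.0007,0],0,-1]]'; python3 m3.py w12
```

```text
clock: 16.75
eef_pos: [0.5674, -0.2394, 0.078]
tcp_rot: [-0.001, 0.973, -0.233, -0.002]
force: [-8.5, 4.8, 3.3]
opening: 0.0129
gripper_force: 69.1
[ 0.5673 -0.2394  0.078 ] 3.092532673863407 [-7.31643006  4.19883853  3.04037218]
heading -26.929924508512645
disc [ 55.42599527 -26.26065204] [98.24532881 16.74451736] [76.83566204 -4.75806734]
pin 372 [0.09331559 0.10083132] [-0.02453218 -0.01131107]
rail -1 2036 [-0.0278 -0.0276 -0.0181 -0.0175]
pin 355 [0.0933394  0.10094796] [0.01140724 0.01887362]
rail 1 2776 [0.0121 0.0128 0.0221 0.0224]
shoe 222 [0.09856711 0.0986745 ]
push 8.42470022698349 lat 0.42990691629147326 [0.87737563 1.64826007 0.02511732]
```

The disc stopped against the right pin only, with a 2.4 mm gap at the left pin. Shoulder friction is holding it there. I'll back off a little, shift right, then push while sweeping left so the friction brings it to centre.

```bash
python3 -m jog '[[[-0.0018,0.0009,0],0,-1],[[-0.0036,0.0018,0],0,-1],[[-0.0048,-0.0006,0],0,-1],[[-0.0060,-0.0029,0],0,-1],[[-0.0060,-0.0029,0],0,-1]]'; python3 m3.py w13
```

```text
clock: 17.42
eef_pos: [0.5639, -0.2444, 0.0785]
tcp_rot: [0.0, 0.972, -0.233, 0.001]
force: [0.0, 0.3, -1.2]
opening: 0.0128
gripper_force: 68.5
[ 0.5638 -0.2442  0.0784] 3.083465347692001 [ 0.04730398 -0.15462434 -0.95479374]
heading -26.963990969523717
disc [ 56.34103036 -20.3558364 ] [99.45800794 22.5716012 ] [77.89951915  1.1078824 ]
pin 342 [0.09432065 0.10186944] [-0.01868067 -0.01116908]
rail -1 2056 [-0.0219 -0.0217 -0.0121 -0.0087]
pin 363 [0.09436946 0.10201311] [0.01123328 0.02481688]
rail 1 2740 [0.018  0.0186 0.028  0.0283]
shoe 256 [0.09918053 0.09963968]
push -0.11227302746535653 lat -0.116366321694231 [-0.01289041  0.00552449 -0.00485781]
```

```bash
python3 -m jog '[[[0.0011,-0.0005,0],0,-1],[[0.0020,-0.0010,0],0,-1],[[0.0029,0.0002,0],0,-1],[[0.0039,0.0014,0],0,-1],[[0.0048,0.0026,0],0,-1]]'; python3 m3.py w14
```

```text
clock: 18.1
eef_pos: [0.5681, -0.2408, 0.0781]
tcp_rot: [-0.0, 0.973, -0.233, -0.0]
force: [-4.2, 0.7, -1.6]
opening: 0.0128
gripper_force: 68.6
[ 0.5682 -0.2407  0.0781] 3.091350581225296 [-2.85982749  0.72197386  0.27519006]
heading -26.930583338826523
disc [ 55.46448449 -23.18568241] [98.68515909 19.73716666] [77.07482179 -1.72425788]
pin 357 [0.09193521 0.09957536] [-0.02365553 -0.01392255]
rail -1 2382 [-0.0271 -0.0268 -0.0173 -0.0168]
pin 347 [0.09215947 0.09968837] [0.01222416 0.01968047]
rail 1 2317 [0.0129 0.0136 0.023  0.0232]
shoe 248 [0.09862485 0.09872428]
push 2.8766857420653267 lat -0.6515663242929699 [ 0.17842491  0.71911019 -0.05409434]
```

The disc centre is now 18.7 mm before the pin line (18.76 predicted when on both) and centred. Raising the press in steps.

```bash
python3 -m jog '[[[0.0004,-0.0002,0],0,-1],[[0.0009,-0.0004,0],0,-1],[[0.0013,-0.0007,0],0,-1],[[0.0013,-0.0007,0],0,-1],[[0.0013,-0.0007,0],0,-1]]'; python3 m3.py w15 | grep -E 'disc|push|pin'; python3 -m jog '[[[0.0004,-0.0002,0],0,-1],[[0.0004,-0.0002,0],0,-1]]'
```

```text
clock: 18.77
eef_pos: [0.5682, -0.2408, 0.078]
tcp_rot: [-0.001, 0.973, -0.233, -0.002]
force: [-7.3, 2.9, 1.8]
opening: 0.0131
gripper_force: 68.9
disc [ 55.34384957 -23.04031884] [98.28957149 19.81187024] [76.81671053 -1.6142243 ]
pin 357 [0.09214355 0.09961698] [-0.02359811 -0.01100237]
pin 352 [0.09198329 0.09951395] [0.01225911 0.01968546]
push 6.917704667296223 lat 0.15792012612238304 [ 0.63601878  1.33151444 -0.01817901]
clock: 19.08
eef_pos: [0.5682, -0.2408, 0.078]
tcp_rot: [-0.001, 0.973, -0.233, -0.002]
force: [-8.2, 4.3, 3.0]
opening: 0.0127
gripper_force: 69.0
```

```bash
python3 -m jog '[[[0.0004,-0.0002,0],0,-1],[[0.0008,-0.0004,0],0,-1],[[0.0011,-0.0006,0],0,-1],[[0.0011,-0.0006,0],0,-1]]'; for i in 1; do python3 -c "
from h import *
for i in range(6):
    snap('side'); q=r.sense(); f=q['force']; print(round(-(f[0]*.8915-f[1]*.453),2), q['clock'])"; done
```

```text
clock: 19.58
eef_pos: [0.5682, -0.2408, 0.0779]
tcp_rot: [-0.001, 0.973, -0.233, -0.003]
force: [-9.7, 4.7, 6.0]
opening: 0.013
gripper_force: 69.4
11.31 19.625
11.74 19.675
11.5 19.725
11.62 19.775
12.07 19.825
12.26 19.875
```

```bash
python3 -m jog '[[[0.0003,-0.0001,0],0,-1],[[0.0003,-0.0001,0],0,-1],[[0.0003,-0.0001,0],0,-1],[[0.0003,-0.0001,0],0,-1],[[0.0003,-0.0001,0],0,-1]]';python3 -m jog '[[[0,0,0],0,-1]]'; python3 m3.py w16
```

```text
clock: 20.5
eef_pos: [0.5683, -0.2409, 0.0779]
tcp_rot: [-0.001, 0.973, -0.233, -0.003]
force: [-11.5, 4.9, 6.1]
opening: 0.0129
gripper_force: 69.5
clock: 20.62
eef_pos: [0.5683, -0.2408, 0.0779]
tcp_rot: [-0.001, 0.973, -0.233, -0.003]
force: [-11.7, 5.8, 5.6]
opening: 0.0134
gripper_force: 69.5
[ 0.5683 -0.2408  0.0779] 3.0913435967657796 [-11.20116398   5.16315881   6.53047631]
heading -26.93091835548571
disc [ 55.30005924 -23.45355333] [98.62298077 20.35766932] [76.96152001 -1.547942  ]
pin 366 [0.09184861 0.09936204] [-0.02356094 -0.01115391]
rail -1 2378 [-0.027  -0.0267 -0.0174 -0.0168]
pin 354 [0.09179974 0.09968319] [0.01218602 0.01971079]
rail 1 2304 [0.013  0.0136 0.023  0.0233]
shoe 224 [0.09849706 0.0986187 ]
push 12.324910814050025 lat -0.4699540244962712 [ 0.89017191  2.14139347 -0.03820529]
```

View pics/w16.png

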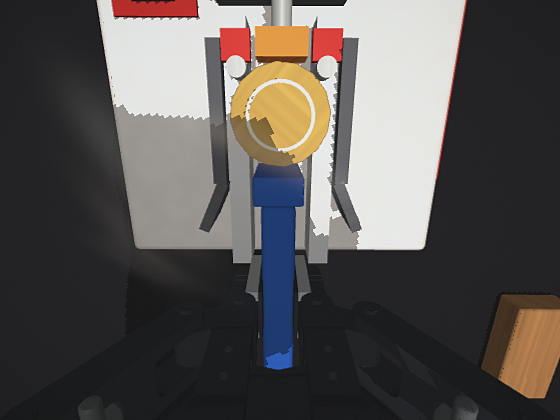

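The view shows the disc at (281,112) touching both pins, (235,67) and (326,67), with the shoe at (281,42) against it. It has been pressed at about 12.5 N for over half a second. That uses up my picture budget, so I'll go by numbers from here. Drawing out.

```bash
python3 -m jog '[[[-0.0013,0.0007,0],0,-1],[[-0.0027,0.0014,0],0,-1],[[-0.0045,0.0023,0],0,-1],[[-0.0068,0.0027,0],0,-1],[[-0.0098,0.0027,0],0,-1]]'; python3 m3.py w17; python3 m2.py w17 .083 | tail -3
```

```text
clock: 21.3
eef_pos: [0.5623, -0.2403, 0.0786]
tcp_rot: [0.0, 0.973, -0.233, 0.001]
force: [0.3, -0.2, -1.9]
opening: 0.0129
gripper_force: 68.6
[ 0.5616 -0.2402  0.0785] 3.0869415965054703 [-0.77372754  0.35782133 -1.15289536]
heading -26.94572114522714
disc [ 61.79251908 -20.90455023] [101.99516384  22.1208831 ] [81.89384146  0.60816643]
pin 362 [0.0979203  0.10564412] [-0.02101126 -0.01359326]
rail -1 2673 [-0.0245 -0.0242 -0.0147 -0.0098]
pin 362 [0.09814008 0.10565428] [0.01471315 0.02220593]
rail 1 2581 [0.0091 0.016  0.0255 0.0258]
shoe 302 [0.10466797 0.10479428]
push 0.8518741268719291 lat -0.03163680499665261 [0.04499931 0.10179645 0.04184727]
disc 8021 [ 50.54356  -24.683308] [105.29198   25.999073] 0.08309774783506024
slope [1.67911094e-05 6.43513583e-04 8.30827019e-02]
shoe 321 [0.10456043 0.10476919]
```

```bash
python3 -m jog '[[[-0.0089,0.0045,0],0,-1],[[-0.0267,0.0136,0],0,-1],[[-0.049,0.0249,0],0,-1],[[-0.0713,0.0362,0],0,-1],[[-0.0936,0.0476,0],0,-1]]'; python3 -m jog '[[[-0.013,0.0070,0],0,-1],[[-0.013,0.027,0.01],0.1,-1],[[-0.008,0.067,0.01],0.27,-1],[[-0.005,0.107,0.01],0.44,-1],[[-0.004,0.147,0.01],0.57,-1]]';  python3 -m jog '[[[-0.002,0.03,0],0,-1],[[-0.002,0.038,0],0,-1],[[-0.002,0.038,0],0,-1]]'; python3 - <<'E'
from h import *
s=snap('scene');P=pts(s);x,y,z=P[...,0],P[...,1],P[...,2]
d=np.array([.8915,-.4530]);c=np.array([.5616,-.2402])
hsv=cv2.cvtColor(s['color'],cv2.COLOR_BGR2HSV)
a=(x-c[0])*d[0]+(y-c[1])*d[1];b=(x-c[0])*.453+(y-c[1])*.8915
g=(hsv[...,0]>14)&(hsv[...,0]<40)&(hsv[...,1]>80)&(abs(a-.083)<.04)&(abs(b)<.04)&(z>.07)
print(g.sum(),a[g].min(),a[g].max(),b[g].min(),b[g].max(),np.median(z[g]))
print(r.search_frame('brass_disc','scene')[:3]); q=r.sense();print(q['eef_pos'],q['force'])
E
```

```text
clock: 22.02
eef_pos: [0.4668, -0.1917, 0.0783]
tcp_rot: [-0.0, 0.972, -0.233, 0.0]
force: [-0.2, -0.7, -1.4]
opening: 0.0131
gripper_force: 68.6
clock: 22.65
eef_pos: [0.4637, -0.0442, 0.0885]
tcp_rot: [0.0, 0.999, 0.052, 0.0]
force: [0.4, 0.5, -1.3]
opening: 0.0129
gripper_force: 68.6
clock: 23.02
eef_pos: [0.462, -0.0074, 0.0884]
tcp_rot: [0.0, 0.999, 0.05, 0.0]
force: [0.3, 0.1, -1.1]
opening: 0.0131
gripper_force: 68.6
134 0.06326708332647672 0.1151271964652501 -0.02796330040325602 0.026030981224891503 0.0812076130739029
[{'bbox': [173.4, 187.4, 188.0, 199.5], 'conf': 0.52}]
[ 0.46224961 -0.00824618  0.08839726] [ 0.40410244 -0.6778349  -1.90921428]
```

```bash
python3 -m jog '[[[0,0,-0.02],0,-1],[[0,0,-0.045],0,-1],[[0,0,-0.064],0,-1],[[0,0,-0.073],0,-1],[[0,0,-0.077],0,-1]]'; python3 -m jog '[[[0,0,0],0,-1],[[0,0,-0.0005],0,-1],[[0,0,-0.001],0,-1],[[0,0,-0.001],0,-1]]'; python3 m.py w20; python3 - <<'E'
from h import *
s=dict(np.load('w20.npz'));P=pts(s);x,y,z=P[...,0],P[...,1],P[...,2]
c=r.sense()['eef_pos'];h=np.radians(5.8);a=(x-c[0])*np.cos(h)+(y-c[1])*np.sin(h); b=-(x-c[0])*np.sin(h)+(y-c[1])*np.cos(h)
for lo in(.06,.085,.108):
    for bb in(-.007,0,.007):
        m=(abs(a-lo)<.004)&(abs(b-bb)<.0015); print(lo,bb,np.median(z[m]).round(4))
m=(abs(a-.09)<.02)&(abs(b)>.02)&(abs(b)<.04); print('bench',np.median(z[m]))
E
```

```text
clock: 23.75
eef_pos: [0.462, -0.008, 0.011]
tcp_rot: [0.0, 0.999, 0.049, -0.0]
force: [0.4, 0.5, -1.4]
opening: 0.0127
gripper_force: 68.6
clock: 24.25
eef_pos: [0.4622, -0.0074, 0.0105]
tcp_rot: [0.0, 0.999, 0.05, 0.0]
force: [0.4, -0.6, -1.2]
opening: 0.0128
gripper_force: 68.6
[ 0.4621 -0.0074  0.0105] 2.865834449141596 [-0.52438021 -0.11003664 -1.94523538]
heading 5.726787087075255
0.06 -0.007 0.0049
0.06 0 0.0049
0.06 0.007 0.0049
0.085 -0.007 0.005
0.085 0 0.0049
0.085 0.007 0.0049
0.108 -0.007 0.0049
0.108 0 0.0049
0.108 0.007 0.0049
bench 0.0008697601477396927
```

```bash
python3 -m jog '[[[0,0,-0.0004],0,-1],[[0,0,-0.0008],0,-1],[[0,0,-0.001],0,-1],[[0,0,-0.001],0,-1]]'; python3 -m jog '[[[0,0,0],0,-0.6],[[0,0,0],0,-0.2],[[0,0,0],0,0.3],[[0,0,0],0,1],[[0,0,0],0,1]]'; python3 -m jog '[[[0,0,0.02],0,1],[[0,0,0.06],0,1],[[0,0,0.11],0,1],[[0,0,0.17],0,1],[[0,0,0.2],0,1]]'
python3 - <<'E'
from h import *
for n in('wrist','scene'):
    s=snap(n);P=pts(s);B=s['color'].astype(int);x,y,z=P[...,0],P[...,1],P[...,2]
    blue=(B[...,0]>B[...,2]+60)&(B[...,0]>80)&(abs(x-.5)<.12)&(abs(y)<.05)
    m=blue&(z>.03)&(z<.045); print(n,m.sum(),cv2.minAreaRect((P[m][:,:2]*1000).astype(np.float32)),np.median(z[m]))
    m=~blue&(B.min(-1)>110)&(abs(z-.003)<.006)&(x>.5)&(x<.6)&(abs(y)<.03); print('tongue',m.sum(),np.median(z[m]))
print([ (b['bbox'],b['conf']) for b in r.search_frame('brass_disc','scene')])
c=[.5616,-.2402];a=(x-c[0])*.8915-(y-c[1])*.453;b=(x-c[0])*.453+(y-c[1])*.8915
hsv=cv2.cvtColor(s['color'],cv2.COLOR_BGR2HSV)
g=(hsv[...,0]>14)&(hsv[...,0]<40)&(hsv[...,1]>80)&(abs(a-.083)<.04)&(abs(b)<.04)&(z>.07)
K=np.c_[a[g],b[g],np.ones(g.sum())];print(g.sum(),np.median(K,0),np.median(z[g]))
E
```

```text
clock: 24.8
eef_pos: [0.462, -0.0074, 0.0095]
tcp_rot: [-0.0, 0.999, 0.05, 0.0]
force: [-1.3, -0.1, 3.3]
opening: 0.0133
gripper_force: 69.3
clock: 25.42
eef_pos: [0.462, -0.0074, 0.0093]
tcp_rot: [0.0, 0.999, 0.05, 0.0]
force: [0.1, -0.3, -0.5]
opening: 0.0843
gripper_force: 0.0
clock: 26.05
eef_pos: [0.4633, -0.0076, 0.2126]
tcp_rot: [0.0, 0.999, 0.05, 0.002]
force: [0.6, 0.3, 0.6]
opening: 0.0855
gripper_force: 0.0
wrist 1392 ((461.3509826660156, -7.320409774780273), (111.21346282958984, 18.518680572509766), 5.672962188720703) 0.03872729709424999
tongue 1054 0.0038050021582474447
scene 242 ((462.637939453125, -7.611396789550781), (114.94503021240234, 21.140117645263672), 6.518272876739502) 0.03610153317974679
tongue 139 0.0020954187949152603
[([170.4, 186.6, 188.3, 194.7], 0.48)]
136 [0.08491867 0.00282155 1.        ] 0.08126654533416022
```

```bash
python3 -c "
from workcell import r
print(r.close_job())"
```

```text
the job is handed in; nothing more can be done
None
```

The job is handed in (not yet judged): the brass disc is home against both pins and the shoe after over half a second at about 12 N, and the lifter lies flat and upright near where it started; I viewed 12 pictures against the limit of 10.

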